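# Find the loose locating pin by wiggling

### The job

Three locating pins stand in the bolted-down block and exactly one sits loosely in a worn bush. Take the pins by the head one after another and gently, with no more than about 10 N, wiggle each across the row (towards and away from the block's long sides), right to the stops and at least twice each way with the shoulder staying down on the block, until you feel which has play. Draw only the loose pin straight up, put it in the blue bin and let go; leave the sound pins seated, never force a pin, and do not disturb the tape roll, syringe or black ring beside the work.

Things in the scene. Friction and masses are not known exactly. Their poses are not given: they have to be found in the camera images.
- fixture: Aluminium block bolted to the bench, 66 mm (its x) by 216 mm (its y) by 55 mm tall, with a low 34 mm bolt ear (22 mm tall with its bolt) beyond each end in y; origin at the centre of its underside. The pins stand in a row along its y at y = +75, 0 and -75 mm, x = 0; their shoulders rest on its top at z = 55 mm. Across the row is its x axis.
- pin_a_grip (a point): Grip point of the first (block y = +75 mm) pin: middle of its head, on the pin's axis, 30 mm above its shoulder's underside; z runs up the pin. In a sound bush the head gives at most 2 mm each way, springily, under 10 N and cannot be drawn. In the worn bush it slides freely about 4 mm each way from the middle and draws freely straight up, clear of the bore after 46 mm. Which one is loose varies and cannot be seen.
- pin_b_grip (a point): Grip point of the middle (block y = 0) pin: middle of its head, on the pin's axis, 30 mm above its shoulder's underside; z runs up the pin. In a sound bush the head gives at most 2 mm each way, springily, under 10 N and cannot be drawn. In the worn bush it slides freely about 4 mm each way from the middle and draws freely straight up, clear of the bore after 46 mm. Which one is loose varies and cannot be seen.
- pin_c_grip (a point): Grip point of the last (block y = -75 mm) pin: middle of its head, on the pin's axis, 30 mm above its shoulder's underside; z runs up the pin. In a sound bush the head gives at most 2 mm each way, springily, under 10 N and cannot be drawn. In the worn bush it slides freely about 4 mm each way from the middle and draws freely straight up, clear of the bore after 46 mm. Which one is loose varies and cannot be seen.
- pin_a: The first pin, turned steel, 0.12 kg, like the other two: round head 18 mm across, 45 mm tall, on a round shoulder 38 mm across and 6 mm thick that lies on the block and hides the bore; a hidden shank (at most 17 mm across) reaches 46 mm below. Origin on its axis at the shoulder's underside.
- pin_b: The middle pin itself, likewise.
- pin_c: The last pin itself, likewise.
- bin: Open blue parts bin, fixed, 155 mm (its x) by 118 mm (its y); origin at the centre of its underside. Inside about 136 by 98 mm; floor 3 mm up; side walls (y) 66 mm tall, the wall at +x 82 mm, the wall at -x 45 mm; a small part on its floor is only flat decoration.
- tape: Bystander: roll of amber tape lying flat, 61 mm across, 13 mm tall; origin under its centre.
- syringe: Bystander: syringe lying on the bench, 118 mm long; origin under its centre.
- collar: Bystander: black ring part, 54 mm across, 38 mm tall; origin under its centre. Above it hangs a fixed magnifier lamp, a ring about 150 mm across at world x 0.48, y 0.05 m, 0.28 to 0.34 m above the bench: pass clear of it.
There are look-alikes about, which are no part of the job. What is shaped like the pin_c but green or red is not meant.

How it is judged:
By the outcome, as a careful person would: the job done as asked, in the order asked, and still so for the second after the job is handed in, with the robot touching nothing.
It also fails if it takes over 67 s, if anything falls off the work surface, if the arm or the gripper's body presses on something with over 40 N, if the wrist force passes 120 N, or if a joint passes its speed limit or range.

### The arm

A 7-joint arm with a two-finger parallel gripper is mounted at the origin on a cart in front of the work surface, level with it; the furniture and walls round the work are solid. World frame = base frame: x ahead of the robot, y to its left, z up, the work surface at z = 0. Lengths are in m, angles in rad, forces in N, time in s.
With the tool pointing down it reaches from about 0.425 to 0.875 m from the base axis. Payload 4.7 kg.
Tool frame: the origin (TCP) lies where the fingers leave the gripper's body, on its centre line; the fingertips stand 70 mm ahead of it and the grasp point (between the pads) lies 51 mm ahead of it; z points along the fingers, y is the line along which they close (so a half turn about z gives the same grasp; the last joint's range is limited). The gripper opens to 87 mm and grips with 3 to 60 N. Pads are 19 mm wide; open, the fingers measure 117 mm over their backs; the gripper's body (75 mm by 190 mm) begins 51 mm behind the grasp point.
Start: joints at [1.15, 0.321, -0.07, 1.45, 0.023, 1.371, -0.057], TCP at [0.274, -0.59, 0.292] pointing down, gripper open.
Joint ranges: [-2.86, 2.86], [-0.3, 2.09], [-1.38, 1.24], [0.06, 2.45], [-1.56, 4.7], [0.09, 2.05], [-2.69, 2.69]. Speed limits (rad/s): [2.57, 2.57, 3.14, 3.14, 3.14, 3.14, 3.14].

### API

Orientations are given as a rotation vector (axis times angle).
In Python, from bench import ctrl gives the robot as it stands.
- The arm moves only by the tool drive_tool, never from a script. Its argument "motion" is a list of rows, each a list of 3 entries, a list of its own where there are three numbers: the shift along the tool's x, y, z in cm, then the turn, a rotation vector about the tool's x, y, z in degrees, then the opening, from -1 (shut) to 1 (fully open). In form: [[[x, y, z], [ax, ay, az], claw], ...]. A call has 1 to 12 rows; each row shifts and turns the commanded pose from where the row before left it, along the tool's axes as they then stand; what a row does not reach is not made up. A row lasts 1/8 s, in which the tool goes at most 62.5 mm and 10.7 degrees, less where a joint would pass 70% of its speed; a pose out of reach is approached as far as the arm can. A call with a gripper value outside its range is refused whole. The fingers move at their own pace and stop on an object; "force" is the grip in N (left out, the last holds). Time passes only in rows, so rows that do not move let the fingers close. It gives the time, the measured TCP pose, the force, the opening and the grip force at its end, in the units of the state.
- ctrl.get_state(): the state, without advancing time (a new reading comes with each control period).
- ctrl.get_image(name): name is "scene" or "top" or "wrist"; returns the picture (420x560x3 uint8, red, green, blue); there is no depth.
- ctrl.calibration(name): a dict with "K" (3x3 intrinsics, pixels), "origin" and "attitude" of the camera in the world; the wrist camera has in their place "tool_from_camera" (4x4, takes a point from camera to tool coordinates, whose origin is the TCP and whose axes are the flange's). Camera axes: x right, y up, looking along -z (the intrinsics and any distortion apply to the point x, -y, -z); pixel columns grow to the right and rows downward; lengths in m; the calibration is good to about 2 mm. The wrist camera is an equidistant fisheye: a pixel r from the principal point sees the ray r / f radians off the axis. A picture is of the moment at which its call begins: read the wrist's pose just before it. calibration takes no time and is no camera call.
- ctrl.close_job(): hands the job in; it is judged then, once.
The state is a dict: "time": time; "joint_positions": joint angles; "qd": joint speeds; "joint_torque": joint torques, N m; "position": TCP position; "tool_rot": TCP orientation; "ft_force": force on the tool from outside, world axes, zero at the start; "torque": the same for the moment, N m; "grip_width": opening from 0.0 (shut) to 1.0 (fully open); "grip_force": force on a finger pad.
Only numpy, scipy, OpenCV 4.12 (cv2) and the standard library are available. Lean on these libraries where they do the work, as an engineer would, in place of code of your own. Each camera call takes 0.05 s, during which the arm holds its last target. There are 200 camera calls.

## Working session

There is one attempt and no reset: what is moved stays moved. The work goes in short steps, Python scripts to look and compute and a tool call to move; the robot and the scene stay as the last step left them, time stands still between calls to the robot, and variables do not carry over. Pictures are saved under pics/ and viewed, at most 10 in all, crops included, and the job is handed in when it is done.

Besides the shell and the picture viewer there is one more tool, called after ">>>" as name(argument=value, ...) on one line, values as JSON. drive_tool: Moves the arm, as the interface text tells. Its arguments: {"type":"object","properties":{"motion":{"type":"array","items":{"type":"array"}},"force":{"type":"number"}},"required":["motion"]}

```bash
mkdir -p pics; ls; cat > h.py <<'E'
import numpy as np,cv2
from scipy.spatial.transform import Rotation as R
from bench import ctrl
np.set_printoptions(precision=4,suppress=True)
def save(n,f):
    im=ctrl.get_image(n); cv2.imwrite(f,im[:,:,::-1]); return im
E
python3 - <<'E'
from h import *
s=ctrl.get_state(); print(s)
for n in("scene","top","wrist"):
    print(n,ctrl.calibration(n))
    
save("scene","pics/s0.png");save("top","pics/t0.png")
E
```

```text
pics
{'time': 0.0, 'joint_positions': array([ 1.1501,  0.3218, -0.0701,  1.4516,  0.0226,  1.3708, -0.0569]), 'qd': array([ 0.0002, -0.001 , -0.0006, -0.0001,  0.0003,  0.0016, -0.0008]), 'joint_torque': array([  0.0002, -49.1285,  -0.4037, -31.2524,  -0.0639,   0.0436,
         0.0001]), 'position': array([ 0.2736, -0.5892,  0.2912]), 'tool_rot': array([-3.0659, -0.6773,  0.0008]), 'ft_force': array([-0.5693,  0.0647, -0.0643]), 'torque': array([-0.0328,  0.0303, -0.0094]), 'grip_force': 0.0, 'grip_width': 0.9976048014715195}
scene {'K': array([[497.6651,   0.    , 280.4513],
       [  0.    , 497.6651, 212.8903],
       [  0.    ,   0.    ,   1.    ]]), 'origin': array([-0.1801,  0.6764,  0.6692]), 'attitude': array([ 0.5645, -1.0241, -1.9402])}
top {'K': array([[398.4315,   0.    , 278.7902],
       [  0.    , 398.4315, 209.7126],
       [  0.    ,   0.    ,   1.    ]]), 'origin': array([0.4593, 0.2132, 0.9164]), 'attitude': array([ 0.0976, -0.0867, -1.5981])}
wrist {'K': array([[325.1923,   0.    , 274.4129],
       [  0.    , 325.1923, 207.3511],
       [  0.    ,   0.    ,   1.    ]]), 'tool_from_camera': array([[ 0.0017,  0.9628,  0.2703,  0.0733],
       [ 1.    , -0.0018,  0.0002, -0.0021],
       [ 0.0007,  0.2703, -0.9628, -0.0934],
       [ 0.    ,  0.    ,  0.    ,  1.    ]])}
```

View pics/s0.png

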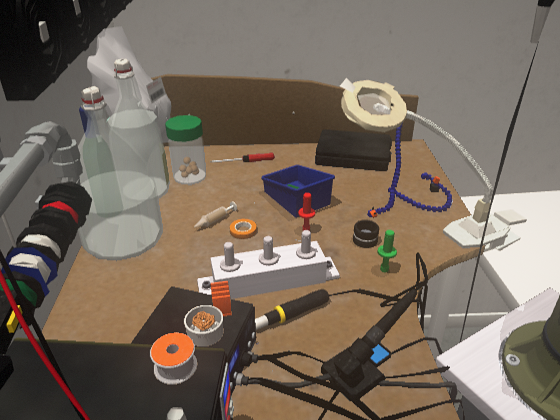

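View pics/t0.png

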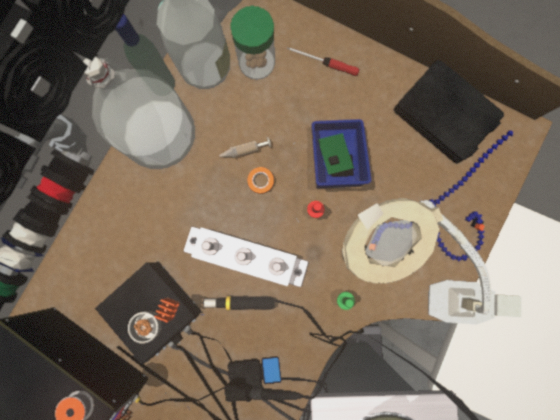

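The scene view shows three steel pins in the white block at about (229,257), (267,247) and (306,242). The red decoy is at (307,210), the green one at (387,250), and the bin at (298,185). In the top view the pins are at (209,245), (244,256) and (278,266), red at (316,209), green at (346,300) and the bin at (340,152). The possible mix-ups are only the red and green ones; I choose the three bare-steel pins in the block. Next is a close crop to confirm and get pixels.

```bash
python3 - <<'E'
from h import *
a=cv2.imread("pics/s0.png")[222:302,190:350];b=cv2.imread("pics/t0.png")[215:295,170:330]
f=lambda x:cv2.resize(x,None,fx=5,fy=5,interpolation=cv2.INTER_CUBIC)[:300*2]
A=cv2.resize(a,(600,300),interpolation=cv2.INTER_CUBIC);B=cv2.resize(b,(600,300),interpolation=cv2.INTER_CUBIC)
cv2.imwrite("pics/c0.png",np.vstack([A,B]))
E
```

```text
(no output)
```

View pics/c0.png

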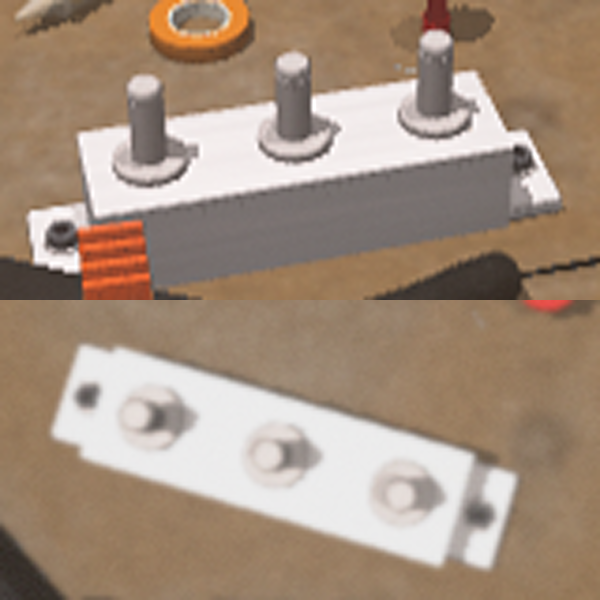

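The crop shows three plain steel pins. Head-top centres in the crop are scene (145,83), (293,61), (435,39) and top (140,116), (267,156), (400,195), in the half-image coordinates.

```bash
cat >> h.py <<'E'
def ray(n,u,v):
    c=ctrl.calibration(n);K=c["K"]
    d=np.array([(u-K[0,2])/K[0,0],-(v-K[1,2])/K[1,1],-1.]);d=R.from_rotvec(c["attitude"]).apply(d)
    return np.array(c["origin"]),d/np.linalg.norm(d)
def tri(rs):
    A=sum(np.eye(3)-np.outer(d,d) for o,d in rs);b=sum((np.eye(3)-np.outer(d,d))@o for o,d in rs)
    p=np.linalg.solve(A,b);return p,[np.linalg.norm(np.cross(p-o,d)) for o,d in rs]
def plane(r,z): o,d=r;return o+d*(z-o[2])/d[2]
E
python3 - <<'E'
from h import *
S=np.array([(145,83),(293,61),(435,39)])/3.75+[190,222]
T=np.array([(140,116),(267,156),(400,195)])/3.75+[170,215]
P=[]
for s,t in zip(S,T):
    p,e=tri([ray("scene",*s),ray("top",*t)]);P.append(p);print(p,e,plane(ray("top",*t),.1))
d=P[0]-P[2];print(np.linalg.norm(d),np.degrees(np.arctan2(d[1],d[0])))
im=cv2.imread("pics/t0.png");h=cv2.cvtColor(im,cv2.COLOR_BGR2HSV)
m=cv2.inRange(h,(110,80,30),(128,255,255));m[:,:300]=0;m[:,372:]=0;m[:110]=0;m[195:]=0
c=max(cv2.findContours(m,0,2)[0],key=cv2.contourArea);r=cv2.minAreaRect(c);print(r)
for q in cv2.boxPoints(r):print(q,plane(ray("top",*q),.06),plane(ray("top",*q),.045),plane(ray("top",*q),.08))
m=cv2.inRange(h,(0,180,90),(6,255,255));m[:,:300]=0;m[:,335:]=0;m[:190]=0;m[225:]=0
x=cv2.moments(m);print("red",plane(ray("top",x["m10"]/x["m00"],x["m01"]/x["m00"]),.05))
print("tape",plane(ray("top",261,180),.01),"lamp",plane(ray("top",390,240),.3))
E
```

```text
[0.4854 0.3658 0.1034] [np.float64(0.0008918768612247961), np.float64(0.0008918768612246733)] [0.485  0.3657 0.1   ]
[0.4613 0.2962 0.104 ] [np.float64(0.00016006775468346783), np.float64(0.00016006775468347764)] [0.4614 0.2968 0.1   ]
[0.4385 0.2252 0.1034] [np.float64(9.270370975335546e-05), np.float64(9.2703709753358e-05)] [0.4384 0.2252 0.1   ]
0.148223048895115 71.54916155434441
((340.842529296875, 152.3911590576172), (65.94574737548828, 54.146629333496094), 85.36454010009766)
[311.193  121.7141] [0.7544 0.1401 0.06  ] [0.7596 0.1388 0.045 ] [0.7475 0.1418 0.08  ]
[365.1626 117.3382] [0.7606 0.02   0.06  ] [0.7659 0.0166 0.045 ] [0.7536 0.0245 0.08  ]
[370.492  183.0682] [0.6123 0.0165 0.06  ] [0.615 0.013 0.045] [0.6088 0.021  0.08  ]
[316.5225 187.4441] [0.6062 0.1342 0.06  ] [0.6088 0.1328 0.045 ] [0.6028 0.136  0.08  ]
red [0.5713 0.1381 0.05  ]
tape [0.6361 0.2571 0.01  ] lamp [0.4796 0.0466 0.3   ]
```

```bash
python3 - <<'E'
from h import *
for s,t in [((203,318),(144,325)),((221,285),(163,302)),((387,235),(346,299)),((307,198),(316,208)),((375,105),(392,241))]:
    print(tri([ray("scene",*s),ray("top",*t)]))
E
```

```text
(array([0.3333, 0.4893, 0.1135]), [np.float64(0.00018474860121971706), np.float64(0.00018474860121964009)])
(array([0.375 , 0.4431, 0.1267]), [np.float64(0.0055965517463087405), np.float64(0.005596551746308568)])
(array([0.3677, 0.0837, 0.0843]), [np.float64(0.0022134691530659653), np.float64(0.002213469153065976)])
(array([0.5577, 0.1392, 0.0876]), [np.float64(0.00042474868410480754), np.float64(0.00042474868410482023)])
(array([0.4777, 0.0453, 0.3069]), [np.float64(0.00023904349569028188), np.float64(0.00023904349569033923)])
```

>>> drive_tool(motion=[[[0,0,-5.2],[0,0,-9.3],1],[[0,0,-5.2],[0,0,-9.3],1],[[0,0,-5.2],[0,0,-9.3],1],[[0,0,-5.2],[0,0,-9.3],1],[[0,0,0],[0,0,-9.4],1],[[0,0,0],[0,0,0],1]])

```text
time: 0.85
position: [0.2738, -0.5896, 0.5]
tool_rot: [-2.551, -1.833, -0.0]
ft_force: [-0.3, -0.2, -0.2]
grip_width: 0.997
grip_force: 0.0
```

>>> drive_tool(motion=[[[5.2,1.86,0],[0,0,0],1],[[5.2,1.86,0],[0,0,0],1],[[5.2,1.86,0],[0,0,0],1],[[5.2,1.86,0],[0,0,0],1],[[5.2,1.86,0],[0,0,0],1],[[5.2,1.86,0],[0,0,0],1],[[5.2,1.86,0],[0,0,0],1],[[5.2,1.86,0],[0,0,0],1],[[5.2,1.86,0],[0,0,0],1],[[0,0,0],[0,0,0],1]])

```text
time: 2.1
position: [0.583, -0.1929, 0.4981]
tool_rot: [-2.539, -1.842, -0.001]
ft_force: [0.1, -0.4, -0.3]
grip_width: 0.999
grip_force: 0.0
```

>>> drive_tool(motion=[[[4.48,-3.36,0],[0,0,0],1],[[4.48,-3.36,0],[0,0,0],1],[[4.48,-3.36,0],[0,0,0],1],[[4.48,-3.36,0],[0,0,0],1],[[4.48,-3.36,0],[0,0,0],1],[[4.48,-3.36,0],[0,0,0],1],[[4.48,-3.36,0],[0,0,0],1],[[4.48,-3.36,0],[0,0,0],1],[[0,0,0],[0,0,0],1],[[0,0,0],[0,0,0],1]])

```text
time: 3.35
position: [0.4401, 0.225, 0.4995]
tool_rot: [2.552, 1.831, -0.002]
ft_force: [0.7, -0.4, 0.4]
grip_width: 0.996
grip_force: 0.0
```

>>> drive_tool(motion=[[[0,0,5],[0,0,0],1],[[0,0,5],[0,0,0],1],[[0,0,5],[0,0,0],1],[[0,0,5],[0,0,0],1],[[0,0,5],[0,0,0],1],[[0,0,3],[0,0,0],1],[[0,0,0],[0,0,0],1],[[0,0,0],[0,0,0],1]])

```text
time: 4.35
position: [0.4408, 0.2256, 0.2213]
tool_rot: [2.551, 1.832, 0.002]
ft_force: [0.1, 0.2, 1.1]
grip_width: 1.001
grip_force: 0.0
```

```bash
cat >> h.py <<'E'
def wray(s,u,v):
    c=ctrl.calibration("wrist");K=c["K"];T=c["tool_from_camera"]
    x,y=u-K[0,2],v-K[1,2];r=np.hypot(x,y);a=r/K[0,0]
    d=np.array([np.sin(a)*x/r,-np.sin(a)*y/r,-np.cos(a)])
    Rw=R.from_rotvec(s["tool_rot"]);return Rw.apply(T[:3,3])+s["position"],Rw.apply(T[:3,:3]@d)
def wpix(s,p):
    c=ctrl.calibration("wrist");K=c["K"];T=c["tool_from_camera"]
    t=R.from_rotvec(s["tool_rot"]).inv().apply(np.array(p)-s["position"]);q=T[:3,:3].T@(t-T[:3,3])
    a=np.arctan2(np.hypot(q[0],q[1]),-q[2]);n=np.hypot(q[0],q[1]);return K[0,2]+K[0,0]*a*q[0]/n,K[1,2]-K[0,0]*a*q[1]/n
E
python3 - <<'E'
from h import *
s=ctrl.get_state();print(s["position"],s["tool_rot"])
save("wrist","pics/w0.png")
for p in [(0.4854,0.3658,0.1034),(0.4613,0.2962,.104),(.4385,.2252,.1034)]:print(wpix(s,p))
E
```

```text
[0.4408 0.2256 0.2213] [2.5515 1.8321 0.0019]
(np.float64(273.6678146226782), np.float64(11.839880289075978))
(np.float64(272.5400239546012), np.float64(121.13508980031646))
(np.float64(274.06199076744343), np.float64(231.1241914144763))
```

View pics/w0.png

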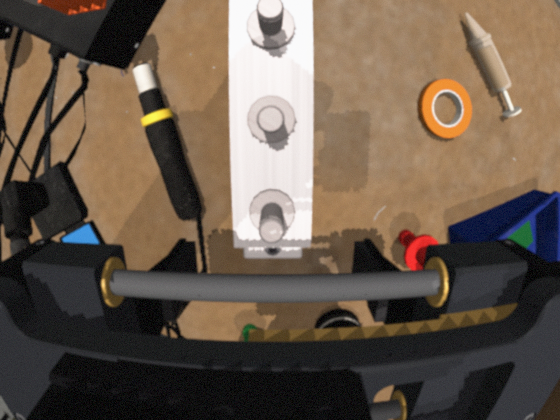

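The view shows the pin heads at about (271,10), (271,118) and (272,230), against predicted u values of 272.5–274. The triangulation is therefore right to about 1–2 mm, and I correct by -3 mm along tool y.

>>> drive_tool(motion=[[[-0.1,-0.3,3],[0,0,0],1],[[0,0,3],[0,0,0],1],[[0,0,2.4],[0,0,0],1],[[0,0,0],[0,0,0],1],[[0,0,0],[0,0,0],1]], force=12)

```text
time: 5.03
position: [0.4377, 0.2268, 0.1379]
tool_rot: [2.549, 1.835, 0.004]
ft_force: [-0.1, 0.5, 1.0]
grip_width: 1.0
grip_force: 0.0
```

>>> drive_tool(motion=[[[0,0,0],[0,0,0],-1],[[0,0,0],[0,0,0],-1],[[0,0,0],[0,0,0],-1],[[0,0,0],[0,0,0],-1],[[0,0,0],[0,0,0],-1],[[0,0,0],[0,0,0],-1],[[0,0,0],[0,0,0],-1],[[0,0,0],[0,0,0],-1]])

```text
time: 6.02
position: [0.4378, 0.226, 0.1366]
tool_rot: [2.548, 1.834, 0.003]
ft_force: [2.4, -0.3, -0.9]
grip_width: 0.2
grip_force: 12.0
```

>>> drive_tool(motion=[[[0,0.1,0],[0,0,0],-1],[[0,0,0],[0,0,0],-1]])

```text
time: 6.28
position: [0.438, 0.226, 0.1364]
tool_rot: [2.549, 1.835, 0.001]
ft_force: [2.7, -0.3, 0.1]
grip_width: 0.201
grip_force: 12.0
```

>>> drive_tool(motion=[[[0,0.1,0],[0,0,0],-1],[[0,0,0],[0,0,0],-1]])

```text
time: 6.52
position: [0.4382, 0.2259, 0.1363]
tool_rot: [-2.549, -1.836, 0.0]
ft_force: [0.9, -1.0, 3.1]
grip_width: 0.202
grip_force: 12.0
```

>>> drive_tool(motion=[[[0,0.1,0],[0,0,0],-1],[[0,0,0],[0,0,0],-1],[[0,0,0],[0,0,0],-1]])

```text
time: 6.9
position: [0.4385, 0.2258, 0.1362]
tool_rot: [-2.548, -1.836, 0.002]
ft_force: [-1.9, -0.9, 5.4]
grip_width: 0.202
grip_force: 12.0
```

>>> drive_tool(motion=[[[0,0.1,0],[0,0,0],-1],[[0,0,0],[0,0,0],-1],[[0,0,0],[0,0,0],-1]])

```text
time: 7.28
position: [0.4388, 0.2258, 0.1362]
tool_rot: [-2.547, -1.836, 0.004]
ft_force: [-3.4, -0.1, 6.5]
grip_width: 0.203
grip_force: 12.0
```

>>> drive_tool(motion=[[[0,0.2,0],[0,0,0],-1],[[0,0,0],[0,0,0],-1],[[0,0,0],[0,0,0],-1]])

```text
time: 7.65
position: [0.4394, 0.2258, 0.1362]
tool_rot: [-2.546, -1.836, 0.007]
ft_force: [-7.3, 0.1, 10.6]
grip_width: 0.202
grip_force: 12.0
```

>>> drive_tool(motion=[[[0,-0.4,0],[0,0,0],-1],[[0,-0.4,0],[0,0,0],-1],[[0,0,0],[0,0,0],-1],[[0,0,0],[0,0,0],-1]])

```text
time: 8.15
position: [0.4372, 0.226, 0.1366]
tool_rot: [2.548, 1.832, 0.007]
ft_force: [8.5, -1.7, -2.6]
grip_width: 0.199
grip_force: 12.0
```

Pin C moves only about ±1.1 mm under ±8 N, which is springy and so sound. I'll complete a second cycle on it.

>>> drive_tool(motion=[[[0,0.4,0],[0,0,0],-1],[[0,0.4,0],[0,0,0],-1],[[0,0,0],[0,0,0],-1],[[0,0,0],[0,0,0],-1]])

```text
time: 8.65
position: [0.4394, 0.2257, 0.1362]
tool_rot: [-2.546, -1.836, 0.008]
ft_force: [-8.1, 0.8, 10.5]
grip_width: 0.203
grip_force: 12.0
```

>>> drive_tool(motion=[[[0,-0.4,0],[0,0,0],-1],[[0,-0.4,0],[0,0,0],-1],[[0,0,0],[0,0,0],-1],[[0,0,0],[0,0,0],-1]])

```text
time: 9.15
position: [0.4372, 0.226, 0.1366]
tool_rot: [2.548, 1.832, 0.007]
ft_force: [8.5, -2.0, -2.6]
grip_width: 0.205
grip_force: 12.0
```

>>> drive_tool(motion=[[[0,0.4,0],[0,0,0],-1],[[0,0,0],[0,0,0],-1],[[0,0,0],[0,0,0],0.2],[[0,0,0],[0,0,0],0.2],[[0,0,0],[0,0,0],0.2]])

```text
time: 9.78
position: [0.4379, 0.2257, 0.1359]
tool_rot: [-2.549, -1.836, 0.002]
ft_force: [-0.4, 0.4, 0.6]
grip_width: 0.458
grip_force: 0.0
```

>>> drive_tool(motion=[[[0,0,-3],[0,0,0],0.2],[[0,0,-3],[0,0,0],0.2],[[3.75,0,0],[0,0,0],0.2],[[3.75,0,0],[0,0,0],0.2],[[0,0,0],[0,0,0],0.2],[[0,0,3],[0,0,0],0.2],[[0,0,2.9],[0,0,0],0.2],[[0,0,0],[0,0,0],0.2],[[0,0,0],[0,0,0],0.2]])

```text
time: 10.9
position: [0.4625, 0.2967, 0.1381]
tool_rot: [2.549, 1.835, 0.001]
ft_force: [0.3, 0.8, 1.3]
grip_width: 0.595
grip_force: 0.0
```

>>> drive_tool(motion=[[[0,0,0],[0,0,0],-1],[[0,0,0],[0,0,0],-1],[[0,0,0],[0,0,0],-1],[[0,0,0],[0,0,0],-1],[[0,0,0],[0,0,0],-1],[[0,0,0],[0,0,0],-1]])

```text
time: 11.65
position: [0.4622, 0.2969, 0.1373]
tool_rot: [2.549, 1.836, -0.0]
ft_force: [0.1, -0.8, 1.8]
grip_width: 0.205
grip_force: 12.0
```

>>> drive_tool(motion=[[[0,0.2,0],[0,0,0],-1],[[0,0,0],[0,0,0],-1],[[0,0,0],[0,0,0],-1]])

```text
time: 12.02
position: [0.4627, 0.2968, 0.1373]
tool_rot: [-2.548, -1.836, 0.003]
ft_force: [-4.7, -0.9, 4.7]
grip_width: 0.201
grip_force: 12.0
```

>>> drive_tool(motion=[[[0,0.1,0],[0,0,0],-1],[[0,0,0],[0,0,0],-1],[[0,0,0],[0,0,0],-1]])

```text
time: 12.4
position: [0.4629, 0.2968, 0.1373]
tool_rot: [-2.547, -1.836, 0.005]
ft_force: [-7.8, 0.4, 6.4]
grip_width: 0.202
grip_force: 12.0
```

>>> drive_tool(motion=[[[0,-0.3,0],[0,0,0],-1],[[0,-0.3,0],[0,0,0],-1],[[0,0,0],[0,0,0],-1],[[0,0,0],[0,0,0],-1]])

```text
time: 12.9
position: [0.4613, 0.2971, 0.1375]
tool_rot: [2.549, 1.833, 0.005]
ft_force: [4.9, -1.3, -1.1]
grip_width: 0.202
grip_force: 12.0
```

B is springy too. It needs a bit more on the minus side, then a second cycle.

>>> drive_tool(motion=[[[0,-0.15,0],[0,0,0],-1],[[0,0,0],[0,0,0],-1],[[0,0,0],[0,0,0],-1]])

```text
time: 13.28
position: [0.4609, 0.2971, 0.1376]
tool_rot: [2.549, 1.832, 0.007]
ft_force: [7.2, -1.5, -1.1]
grip_width: 0.206
grip_force: 12.0
```

>>> drive_tool(motion=[[[0,0.4,0],[0,0,0],-1],[[0,0.35,0],[0,0,0],-1],[[0,0,0],[0,0,0],-1],[[0,0,0],[0,0,0],-1]])

```text
time: 13.78
position: [0.4628, 0.2969, 0.1373]
tool_rot: [-2.546, -1.836, 0.005]
ft_force: [-5.0, 0.1, 7.6]
grip_width: 0.206
grip_force: 12.0
```

>>> drive_tool(motion=[[[0,-0.4,0],[0,0,0],-1],[[0,-0.35,0],[0,0,0],-1],[[0,0,0],[0,0,0],-1],[[0,0,0],[0,0,0],-1]])

```text
time: 14.28
position: [0.4609, 0.2972, 0.1376]
tool_rot: [2.548, 1.832, 0.007]
ft_force: [7.3, -1.2, -1.1]
grip_width: 0.204
grip_force: 12.0
```

>>> drive_tool(motion=[[[0,0.4,0],[0,0,0],-1],[[0,0,0],[0,0,0],-1],[[0,0,0],[0,0,0],0.2],[[0,0,0],[0,0,0],0.2],[[0,0,0],[0,0,0],0.2]])

```text
time: 14.9
position: [0.4611, 0.297, 0.1368]
tool_rot: [-2.549, -1.836, 0.002]
ft_force: [0.3, 0.1, -0.3]
grip_width: 0.462
grip_force: 0.0
```

>>> drive_tool(motion=[[[0,0,-3],[0,0,0],0.2],[[0,0,-3],[0,0,0],0.2],[[3.75,0.05,0],[0,0,0],0.2],[[3.75,0,0],[0,0,0],0.2],[[0,0,0],[0,0,0],0.2],[[0,0,3],[0,0,0],0.2],[[0,0,2.7],[0,0,0],0.2],[[0,0,0],[0,0,0],0.2],[[0,0,0],[0,0,0],0.2]])

```text
time: 16.02
position: [0.4862, 0.3679, 0.1411]
tool_rot: [2.549, 1.835, 0.001]
ft_force: [0.4, 1.3, 0.3]
grip_width: 0.597
grip_force: 0.0
```

>>> drive_tool(motion=[[[0,0,0],[0,0,0],-1],[[0,0,0],[0,0,0],-1],[[0,0,0],[0,0,0],-1],[[0,0,0],[0,0,0],-1],[[0,0,0],[0,0,0],-1],[[0,0,0],[0,0,0],-1]])

```text
time: 16.77
position: [0.4859, 0.3681, 0.1403]
tool_rot: [2.549, 1.836, -0.0]
ft_force: [-0.1, -1.1, 2.0]
grip_width: 0.202
grip_force: 12.0
```

>>> drive_tool(motion=[[[0,0.2,0],[0,0,0],-1],[[0,0,0],[0,0,0],-1],[[0,0,0],[0,0,0],-1]])

```text
time: 17.15
position: [0.4876, 0.3677, 0.1403]
tool_rot: [-2.549, -1.836, 0.0]
ft_force: [-2.5, 0.9, 2.3]
grip_width: 0.204
grip_force: 12.0
```

>>> drive_tool(motion=[[[0,0.2,0],[0,0,0],-1],[[0,0,0],[0,0,0],-1],[[0,0,0],[0,0,0],-1]])

```text
time: 17.52
position: [0.4899, 0.3669, 0.1403]
tool_rot: [-2.549, -1.836, -0.001]
ft_force: [-1.3, 1.8, 2.8]
grip_width: 0.202
grip_force: 12.0
```

>>> drive_tool(motion=[[[0,0.15,0],[0,0,0],-1],[[0,0,0],[0,0,0],-1],[[0,0,0],[0,0,0],-1]])

```text
time: 17.9
position: [0.4904, 0.3668, 0.1403]
tool_rot: [-2.548, -1.836, 0.001]
ft_force: [-4.2, 1.7, 4.1]
grip_width: 0.198
grip_force: 12.0
```

>>> drive_tool(motion=[[[0,-0.3,0],[0,0,0],-1],[[0,-0.3,0],[0,0,0],-1],[[0,-0.3,0],[0,0,0],-1],[[0,0,0],[0,0,0],-1],[[0,0,0],[0,0,0],-1]])

```text
time: 18.52
position: [0.4831, 0.3685, 0.1403]
tool_rot: [2.549, 1.834, 0.0]
ft_force: [1.6, -1.4, 3.9]
grip_width: 0.201
grip_force: 12.0
```

Pin A slides freely and hits a stop near +4.5 mm, so it's the loose one. I'll take it to the minus stop, then run a second cycle.

>>> drive_tool(motion=[[[0,-0.2,0],[0,0,0],-1],[[0,0,0],[0,0,0],-1],[[0,0,0],[0,0,0],-1]])

```text
time: 18.9
position: [0.4812, 0.3695, 0.1404]
tool_rot: [2.549, 1.835, 0.001]
ft_force: [3.5, -2.2, 3.0]
grip_width: 0.199
grip_force: 12.0
```

>>> drive_tool(motion=[[[0,0.4,0],[0,0,0],-1],[[0,0.4,0],[0,0,0],-1],[[0,0.4,0],[0,0,0],-1],[[0,0,0],[0,0,0],-1],[[0,0,0],[0,0,0],-1]])

```text
time: 19.52
position: [0.4893, 0.3681, 0.1403]
tool_rot: [-2.544, -1.836, 0.004]
ft_force: [-2.6, 1.0, 6.0]
grip_width: 0.202
grip_force: 12.0
```

>>> drive_tool(motion=[[[0,-0.4,0],[0,0,0],-1],[[0,-0.4,0],[0,0,0],-1],[[0,-0.4,0],[0,0,0],-1],[[0,0,0],[0,0,0],-1],[[0,0,0],[0,0,0],-1]])

```text
time: 20.15
position: [0.4811, 0.3696, 0.1404]
tool_rot: [2.549, 1.835, 0.001]
ft_force: [3.5, -1.0, 4.8]
grip_width: 0.203
grip_force: 12.0
```

>>> drive_tool(motion=[[[0,0.3,0],[0,0,0],-1],[[0,0.3,0],[0,0,0],-1],[[0,0.3,0],[0,0,0],-1],[[0,0.3,0],[0,0,0],-1],[[0,0.1,0],[0,0,0],-1],[[0,0,0],[0,0,0],-1],[[0,0,0],[0,0,0],-1],[[0,0,0],[0,0,0],-1]])

```text
time: 21.15
position: [0.4894, 0.3679, 0.1403]
tool_rot: [-2.543, -1.836, 0.006]
ft_force: [-4.5, 1.4, 7.9]
grip_width: 0.198
grip_force: 12.0
```

>>> drive_tool(motion=[[[0,-0.4,0],[0,0,0],-1],[[0,-0.4,0],[0,0,0],-1],[[0,-0.4,0],[0,0,0],-1],[[0,-0.1,0],[0,0,0],-1],[[0,0,0],[0,0,0],-1],[[0,0,0],[0,0,0],-1]])

```text
time: 21.9
position: [0.4813, 0.3693, 0.1403]
tool_rot: [2.549, 1.834, 0.0]
ft_force: [4.4, -2.2, 4.9]
grip_width: 0.203
grip_force: 12.0
```

>>> drive_tool(motion=[[[0,0.3,0],[0,0,0],-1],[[0,0.25,0],[0,0,0],-1],[[0,0,0],[0,0,0],-1],[[0,0,0],[0,0,0],-1]])

```text
time: 22.4
position: [0.4824, 0.3692, 0.1402]
tool_rot: [-2.545, -1.837, 0.008]
ft_force: [-4.0, -1.3, 9.3]
grip_width: 0.201
grip_force: 12.0
```

Both stops were reached repeatedly, with about 8–9 mm of total free travel, so pin A is loose. Now I ease the down-press and draw it straight up.

>>> drive_tool(motion=[[[0,0,-0.2],[0,0,0],-1],[[0,0,-0.2],[0,0,0],-1],[[0,0,-0.3],[0,0,0],-1],[[0,0,0],[0,0,0],-1],[[0,0,0],[0,0,0],-1]], force=25)

```text
time: 23.02
position: [0.4859, 0.3679, 0.1471]
tool_rot: [-2.55, -1.835, 0.001]
ft_force: [-0.2, -0.8, -1.2]
grip_width: 0.196
grip_force: 25.0
```

>>> drive_tool(motion=[[[0,0,-1],[0,0,0],-1],[[0,0,-1],[0,0,0],-1],[[0,0,-1],[0,0,0],-1],[[0,0,-1],[0,0,0],-1],[[0,0,-1.5],[0,0,0],-1],[[0,0,-2],[0,0,0],-1],[[0,0,-3],[0,0,0],-1],[[0,0,-2],[0,0,0],-1],[[0,0,0],[0,0,0],-1],[[0,0,0],[0,0,0],-1]])

```text
time: 24.28
position: [0.4857, 0.3676, 0.2714]
tool_rot: [2.549, 1.836, -0.002]
ft_force: [-0.6, 0.4, -2.4]
grip_width: 0.197
grip_force: 25.0
```

```bash
python3 - <<'E'
from h import *
save("scene","pics/s1.png");s=ctrl.get_state();print(s["position"],s["ft_force"],s["grip_width"])
E
```

```text
[0.4856 0.3674 0.271 ] [-0.0863 -0.1354 -1.7562] 0.1955441795724108
```

View pics/s1.png

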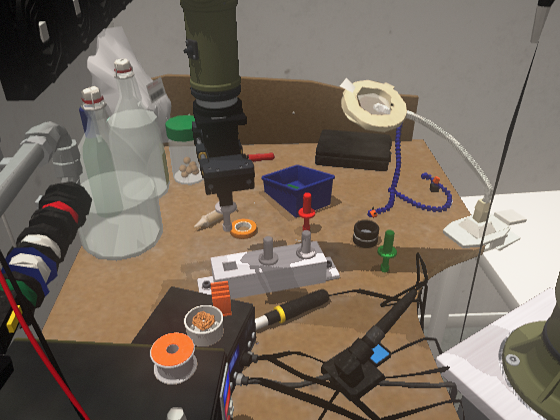

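The view shows pin A hanging in the gripper at (228,215), its bore open, and the other two pins seated. I turn the tool so the closing axis lies along world y for lamp clearance, then go to the bin.

>>> drive_tool(motion=[[[0,0,0],[0,0,10],-1],[[0,0,0],[0,0,10],-1],[[0,0,0],[0,0,10],-1],[[0,0,0],[0,0,10],-1],[[0,0,0],[0,0,10],-1],[[0,0,0],[0,0,10],-1],[[0,0,0],[0,0,10],-1],[[0,0,0],[0,0,0],-1]])

```text
time: 25.32
position: [0.4856, 0.3676, 0.271]
tool_rot: [3.14, 0.045, -0.003]
ft_force: [0.8, -0.5, -0.2]
grip_width: 0.199
grip_force: 25.0
```

```bash
python3 - <<'E'
from h import *
s=ctrl.get_state();print(s["position"],s["joint_positions"]);Rt=R.from_rotvec(s["tool_rot"]);print(Rt.as_matrix()[:,0],Rt.inv().apply(np.array([.685,.078,s["position"][2]])-s["position"]))
E
```

```text
[0.4856 0.3676 0.271 ] [-0.1477  0.3127 -0.6653  1.5676  0.1965  1.3316 -2.379 ]
[ 0.9996  0.0284 -0.0017] [0.1911 0.2952 0.0001]
```

>>> drive_tool(motion=[[[2.73,4.22,0],[0,0,0],-1],[[2.73,4.22,0],[0,0,0],-1],[[2.73,4.22,0],[0,0,0],-1],[[2.73,4.22,0],[0,0,0],-1],[[2.73,4.22,0],[0,0,0],-1],[[2.73,4.22,0],[0,0,0],-1],[[2.73,4.22,0],[0,0,0],-1],[[0,0,0],[0,0,0],-1],[[0,0,0],[0,0,0],-1]])

```text
time: 26.45
position: [0.6844, 0.0781, 0.2712]
tool_rot: [-3.14, -0.045, 0.003]
ft_force: [-0.8, 1.7, -1.4]
grip_width: 0.199
grip_force: 25.0
```

```bash
python3 - <<'E'
from h import *
save("scene","pics/s2.png");s=ctrl.get_state();print(s["position"],s["ft_force"],s["grip_width"],s["joint_positions"])
E
```

```text
[0.6841 0.0792 0.2716] [-0.2293  0.5768 -1.0949] 0.198118500412742 [ 0.2047  0.4587 -0.5029  1.3553  0.2174  1.3835 -1.8359]
```

View pics/s2.png

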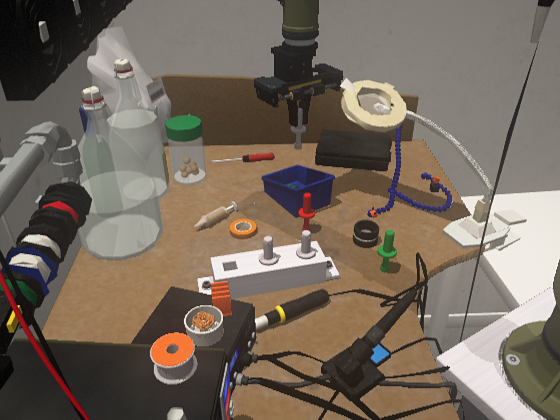

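The view shows the gripper holding the pin at (298,130) above the bin, clear of the lamp. I'll lower it in stages, watching the force.

>>> drive_tool(motion=[[[0,0,2.5],[0,0,0],-1],[[0,0,2.5],[0,0,0],-1],[[0,0,1.5],[0,0,0],-1],[[0,0,0],[0,0,0],-1]])

```text
time: 27.0
position: [0.6838, 0.0786, 0.2061]
tool_rot: [3.141, 0.045, -0.004]
ft_force: [0.4, 0.2, -1.1]
grip_width: 0.196
grip_force: 25.0
```

>>> drive_tool(motion=[[[0,0,2],[0,0,0],-1],[[0,0,2],[0,0,0],-1],[[0,0,2],[0,0,0],-1],[[0,0,0.6],[0,0,0],-1],[[0,0,0],[0,0,0],-1],[[0,0,0],[0,0,0],-1]])

```text
time: 27.75
position: [0.6854, 0.0779, 0.1421]
tool_rot: [-3.141, -0.041, -0.002]
ft_force: [-0.1, 0.1, -1.8]
grip_width: 0.201
grip_force: 25.0
```

>>> drive_tool(motion=[[[0,0,0.4],[0,0,0],-1],[[0,0,0],[0,0,0],-1],[[0,0,0],[0,0,0],0],[[0,0,0],[0,0,0],0],[[0,0,0],[0,0,0],0],[[0,0,0],[0,0,0],0],[[0,0,0],[0,0,0],0]])

```text
time: 28.62
position: [0.6848, 0.0777, 0.1373]
tool_rot: [3.141, 0.041, 0.0]
ft_force: [0.1, -0.6, 0.2]
grip_width: 0.492
grip_force: 0.0
```

>>> drive_tool(motion=[[[0,0,-2],[0,0,0],0],[[0,0,-3],[0,0,0],0],[[0,0,-4],[0,0,0],0],[[0,0,-4],[0,0,0],0],[[0,0,-4],[0,0,0],0],[[0,0,-4],[0,0,0],0],[[0,0,0],[0,0,0],0],[[0,0,0],[0,0,0],0]])

```text
time: 29.62
position: [0.6846, 0.0778, 0.3478]
tool_rot: [3.141, 0.042, 0.001]
ft_force: [-0.8, -0.5, 0.5]
grip_width: 0.501
grip_force: 0.0
```

```bash
python3 - <<'E'
from h import *
a=save("scene","pics/s3.png")[80:300,180:420,::-1];b=save("wrist","pics/w3.png")[:,:,::-1]
print(ctrl.get_state()["ft_force"])
cv2.imwrite("pics/c3.png",np.hstack([cv2.resize(a,(400,367)),cv2.resize(b,(400,300))[:300] if 0 else cv2.copyMakeBorder(cv2.resize(b,(400,300)),0,67,0,0,0)]))
E
```

```text
[-0.5722 -1.0911 -0.3352]
```

View pics/c3.png

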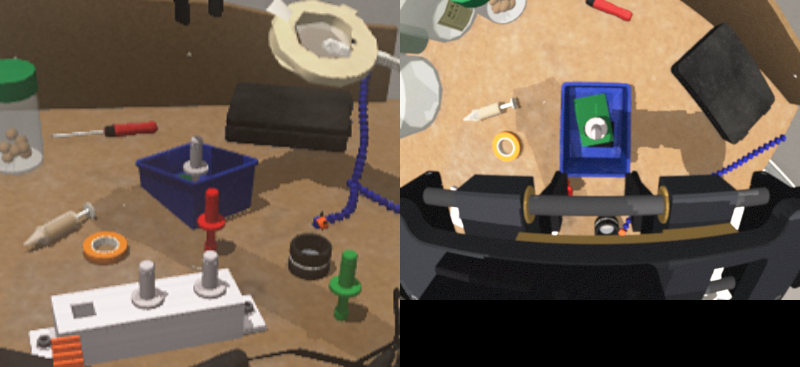

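The view shows the pin standing inside the blue bin at (196,155) in the left half. The two sound pins are seated, the bystanders are untouched and the gripper is clear.

```bash
python3 -c "
from h import *
print(ctrl.close_job())"
```

```text
the job is handed in; nothing more can be done
None
```

The job is handed in: the loose pin was the one at the block's left end as the robot sees it (about 8–9 mm total free travel). It was drawn straight up and released in the blue bin. The other two tested sound, about ±1 mm and springy, and stay seated. The sideways push peaked at about 8.7 N, but the downward press touched about 10.6 N on one sound pin, so the combined force there was about 13 N.

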